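Rig two training drones for the next flying lesson

TASK

Rig the large drone first: lay the long battery pack along the middle of its deck, set the silver control box squarely on the middle of the battery, and the round GPS puck, flat side down, on the middle of the box. Only then rig the small drone with the ring guards: the short battery pack along the middle of its deck, and the camera upright and square on the middle of that battery with its lens towards the nose. Leave the tape roll where it is.

Things in the scene. Friction and masses are not known exactly. Their poses are not given: they have to be found in the camera images.
- large_deck (a point): Large drone: black X-shaped airframe with four bare arms and silver motors (no propellers), about 260 mm across the motors, fixed to the table. This point is the centre of the top face of its flat deck (118 x 54 mm, rubber pad on top), 42 mm above the table. x points along the deck to the nose (a small grey block with a lens), z up. The motors, at 114 mm from the centre on the diagonals, stand 7 mm higher than the deck; nothing else rises above it.
- small_deck (a point): Small drone: white airframe with four round propeller-guard rings, about 200 mm square, fixed to the table. This point is the centre of the top face of its flat deck (80 x 42 mm, rubber pad on top), 36 mm above the table; nothing on the drone is higher. x points along the deck to the nose (a small lens on the body's front), z up.
- long_pack_c (a point): Centre of the long battery pack: loose black brick with a grey sleeve, 90 (x) x 36 (y) x 28 mm (z), about 190 g. z up. Either end may point to the nose.
- short_pack_c (a point): Centre of the short battery pack: the same look, 60 (x) x 32 (y) x 24 mm (z), about 100 g. Either end may point to the nose.
- control_box_c (a point): Centre of the control box: loose silver metal box with dark ribs on top, 46 (x) x 34 (y) x 22 mm (z), about 70 g. Its long side goes along the long battery; either end may point to the nose.
- gps_puck_c (a point): Centre (half-way up) of the GPS puck: loose white round disc, 36 mm in diameter, 14 mm high, edge bevelled above 10 mm, flat underside, about 30 g. Any yaw will do.
- camera_c (a point): Centre of the camera without its lens: loose grey block, 28 (x, front to back) x 40 (y) x 30 mm (z), about 90 g, standing upright. A black lens barrel, 20 mm in diameter, sticks out 8 mm from its +x face; x points where it looks.
- camera_lens (a point): Front of the camera's lens, 22 mm ahead (x) of the camera's centre, 6 mm to its -y side and 2 mm above its centre.
- tape_roll_c (a point): Bystander: centre of a loose brown tape roll lying flat, 72 mm outside diameter, 20 mm high. Not to be moved. (Everything else on the table stands clear of the work.)
There are look-alikes about, which are no part of the job. What is shaped like the part that bears short_pack_c but purple is not meant.

How it is judged:
On the way, in this order (a step that is already met when the one before it is completed fails the run):
1. long battery lies released on the large drone's deck (horizontal distance between long_pack_c and large_deck below 0.012 m and z of long_pack_c in the frame of large_deck between 0.009 and 0.019 m and angle between long_pack_c's own z axis and vertical below 0.12 rad and linear speed of long_pack below 0.03 m/s and contact force between the fingers and long_pack below 0.1 N and angle between the x axis of long_pack_c and the x axis of large_deck, either way round below 0.21 rad), for 0.2 s.
2. control box lies released on the long battery (all of step 1 and horizontal distance between control_box_c and long_pack_c below 0.012 m and z of control_box_c in the frame of long_pack_c between 0.02 and 0.03 m and angle between control_box_c's own z axis and vertical below 0.12 rad and linear speed of control_box below 0.03 m/s and contact force between the fingers and control_box below 0.1 N and angle between the x axis of control_box_c and the x axis of large_deck, either way round below 0.21 rad), for 0.2 s.
3. GPS puck lies released on the control box: large drone complete (all of step 2 and horizontal distance between gps_puck_c and control_box_c below 0.01 m and z of gps_puck_c in the frame of control_box_c between 0.013 and 0.023 m and angle between gps_puck_c's own z axis and vertical below 0.12 rad and linear speed of gps_puck below 0.03 m/s and contact force between the fingers and gps_puck below 0.1 N), for 0.2 s.
4. short battery lies released on the small drone's deck (horizontal distance between short_pack_c and small_deck below 0.012 m and z of short_pack_c in the frame of small_deck between 0.007 and 0.017 m and angle between short_pack_c's own z axis and vertical below 0.12 rad and linear speed of short_pack below 0.03 m/s and contact force between the fingers and short_pack below 0.1 N and angle between the x axis of short_pack_c and the x axis of small_deck, either way round below 0.21 rad), for 0.2 s.
5. camera stands released on the short battery, lens to the nose (all of step 4 and horizontal distance between camera_c and short_pack_c below 0.01 m and z of camera_c in the frame of short_pack_c between 0.022 and 0.032 m and angle between camera_c's own z axis and vertical below 0.12 rad and linear speed of camera below 0.03 m/s and contact force between the fingers and camera below 0.1 N and angle between the x axis of camera_c and the x axis of small_deck, either way round below 0.21 rad and x of camera_lens in the frame of small_deck above 0 m), for 0.2 s.
At the end, for the whole second after the job is handed in: Both stacks stand released and at rest. Each part is centred on what it lies on within 12 mm (puck and camera 10 mm), resting on it (height within 5 mm), level within 0.12 rad; all but the puck are in line with their drone's deck within 0.21 rad; the lens is towards the nose (all of step 3 and all of step 5); the robot touches nothing.
It fails at once if the tape roll was moved by more than 25 mm (distance of tape_roll_c from where it was at the start of the episode above 0.025 m).
It also fails if it takes over 115 s, if anything falls off the work surface, if the arm or the gripper's body presses on something with over 40 N, if the wrist force passes 120 N, or if a joint passes its speed limit or range.

ROBOT

A 7-joint arm with a two-finger parallel gripper is mounted at the origin on the work surface. World frame = base frame: x ahead of the robot, y to its left, z up, the work surface at z = 0. Lengths are in m, angles in rad, forces in N, time in s.
With the tool pointing down it reaches from about 0.4 to 0.85 m from the base axis. Payload 10.4 kg.
Tool frame: the origin (TCP) lies on the mounting face of the last link; the fingertips stand r.tips_ahead ahead of it and the grasp point (between the pads) lies 164 mm ahead of it (r.tips_ahead is the distance from the TCP to the fingertips, in m); z points along the fingers, y is the line along which they close (so a half turn about z gives the same grasp; the last joint's range is limited). The gripper opens to 87 mm and grips with 3 to 60 N. Pads are 19 mm wide; open, the fingers measure 117 mm over their backs; the gripper's body (75 mm by 190 mm) begins 51 mm behind the grasp point.
Start: joints at [-1.297, 0.332, -0.065, 1.46, 0.022, 1.35, -0.088], TCP at [0.183, 0.598, 0.405] pointing down, gripper open.
Joint ranges: [-2.6, 2.6], [-0.5, 2.12], [-1.47, 1.34], [0.16, 2.42], [-1.27, 4.41], [0.06, 2.06], [-2.6, 2.6]. Speed limits (rad/s): [2.22, 2.22, 2.79, 2.79, 3.14, 3.14, 3.14].

INTERFACE

Orientations are given as a unit quaternion [x, y, z, w].
In Python, from bench import telemetry, imaging, job, r gives the robot as it stands.
- The arm moves only by the tool move_arm, never from a script. Its argument "steps" is a list of rows, each an object of numbers: "dx", "dy", "dz": the shift along the tool's x, y, z in cm; "spin": the turn about the tool's z in rad. In form: [{"dx": .., "dy": .., "dz": .., "spin": ..}, ...]. A call has 1 to 12 rows; each row shifts and turns the commanded pose from where the row before left it, along the tool's axes as they then stand; what a row does not reach is not made up. A row lasts 1/10 s, in which the tool goes at most 50 mm and 8.59 degrees, less where a joint would pass 70% of its speed; a pose out of reach is approached as far as the arm can. A call with a gripper value outside its range is refused whole. "claw" is the finger opening in cm, from 0 to 8.7, set as the call begins (left out, the last holds). The fingers move at their own pace and stop on an object; "squeeze" is the grip in N (left out, the last holds). Time passes only in rows, so rows that do not move let the fingers close. It gives the time, the measured TCP pose, the force, the opening and the grip force at its end, in the units of the state.
- telemetry.read_state(): the state, without advancing time (a new reading comes with each control period).
- imaging.camera(name): name is "scene" or "side" or "wrist"; returns a dict with "img" (400x640x3 uint8, red, green, blue), "camera_matrix" (3x3 intrinsics, pixels), "R" (3x3) and "t" (3): a world point X has camera coordinates R X + t. Camera axes: x right, y down, z forward; pixel columns grow to the right and rows downward; lengths in m; the calibration is good to about 2 mm. The wrist camera is an equidistant fisheye: a pixel r from the principal point sees the ray r / f radians off the axis. A picture is of the moment at which its call begins. There is no depth.
- job.close_job(): hands the job in; it is judged then, once.
The state is a dict: "time": time; "joint_positions": joint angles; "joint_vel": joint speeds; "joint_torque": joint torques, N m; "ee_pos": TCP position; "eef_rot": TCP orientation; "ft_force": force on the tool from outside, world axes, zero at the start; "torque": the same for the moment, N m; "width": finger opening in m; "grip_force": force on a finger pad.
Only numpy, scipy, OpenCV 4.12 (cv2) and the standard library are available. Lean on these libraries where they do the work, as an engineer would, in place of code of your own. Each camera call takes 0.05 s, during which the arm holds its last target. There are 200 camera calls.

## Working session

There is one attempt and no reset: what is moved stays moved. The work goes in short steps, Python scripts to look and compute and a tool call to move; the robot and the scene stay as the last step left them, time stands still between calls to the robot, and variables do not carry over. Pictures are saved under pics/ and viewed, at most 14 in all, crops included, and the job is handed in when it is done.

Besides the shell and the picture viewer there is one more tool, called after ">>>" as a command line: name --argument value ..., lists and objects as JSON in quotes. move_arm: Moves the arm, as the interface text tells. Its arguments: {"type":"object","properties":{"steps":{"type":"array","items":{"type":"object","properties":{"dx":{"type":"number"},"dy":{"type":"number"},"dz":{"type":"number"},"spin":{"type":"number"}}}},"claw":{"type":"number"},"squeeze":{"type":"number"}},"required":["steps"]}

```bash
ls; mkdir -p pics
python3 - <<'E'
from bench import telemetry, imaging, job, r
import cv2,numpy as np
print(r.tips_ahead)
s=telemetry.read_state();print({k:np.round(v,3) for k,v in s.items()})
for n in ["scene","side","wrist"]:
    c=imaging.camera(n);np.savez(f"pics/{n}0.npz",**c)
    cv2.imwrite(f"pics/{n}0.png",c["img"][:,:,::-1]);print(n,c["camera_matrix"].tolist(),np.round(c["R"],3).tolist(),c["t"])
E
```

```text
pics
0.1822
{'time': np.float64(0.0), 'joint_positions': array([-1.297,  0.333, -0.065,  1.461,  0.022,  1.35 , -0.088]), 'joint_vel': array([ 0.001, -0.001,  0.001, -0.   ,  0.001,  0.   , -0.002]), 'joint_torque': array([ 1.0000e-03, -6.2326e+01,  2.5000e-02, -3.8988e+01, -6.1000e-02,
        4.0000e-02,  0.0000e+00]), 'ee_pos': array([0.183, 0.598, 0.404]), 'eef_rot': array([ 0.148,  0.989, -0.001, -0.   ]), 'ft_force': array([-0.2  ,  0.037,  0.183]), 'torque': array([ 0.003, -0.014,  0.01 ]), 'grip_force': np.float64(0.0), 'width': np.float64(0.087)}
scene [[506.4459856562097, 0.0, 317.958117346056], [0.0, 506.4459856562097, 199.29603984637095], [0.0, 0.0, 1.0]] [[0.288, 0.958, -0.002], [0.741, -0.224, -0.633], [-0.607, 0.181, -0.774]] [-0.16555955 -0.36968013  1.51529747]
side [[365.73168437874523, 0.0, 316.63321162830454], [0.0, 365.73168437874523, 196.96270848430046], [0.0, 0.0, 1.0]] [[0.723, -0.691, -0.009], [-0.491, -0.503, -0.711], [0.487, 0.518, -0.703]] [-0.40969585  0.34064909  0.6973919 ]
wrist [[309.70691628693146, 0.0, 314.70469475811353], [0.0, 309.70691628693146, 194.35269746586033], [0.0, 0.0, 1.0]] [[0.293, 0.956, -0.002], [0.914, -0.28, 0.294], [0.28, -0.088, -0.956]] [-0.62587486 -0.03569294  0.39278115]
```

View pics/scene0.png

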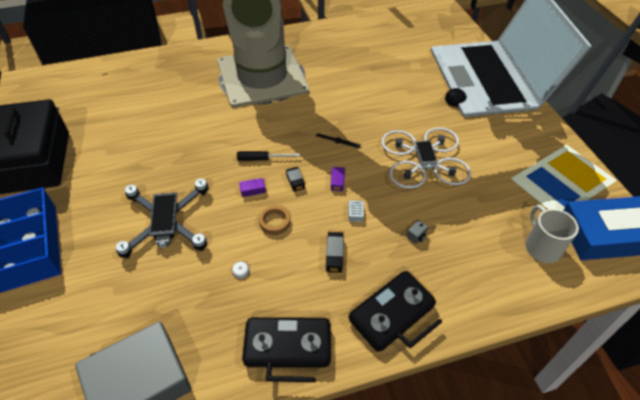

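View pics/side0.png

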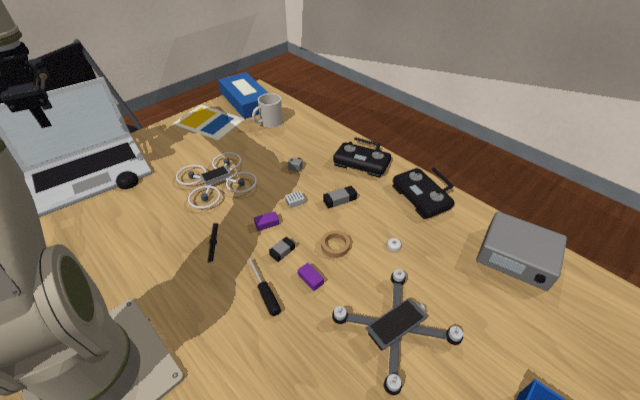

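View pics/wrist0.png

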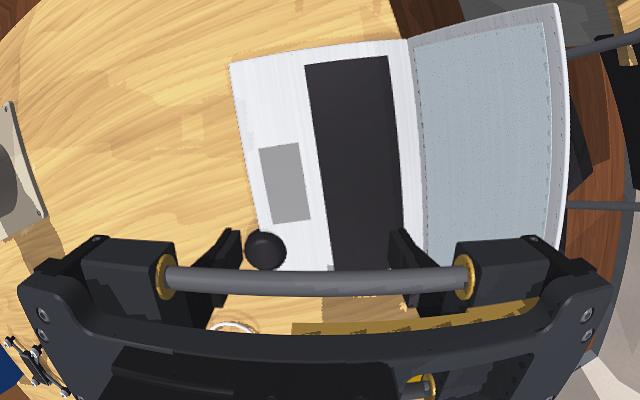

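Scene shows the long pack (335,252), short pack (295,179), box (357,211), puck (240,269), camera (417,231), tape (275,220), large deck (163,215) and small deck (427,153). Purple decoys are at (252,187) and (338,179). Side shows the same parts: long (340,197), short (282,248), box (296,199), puck (394,244), camera (295,164), decks (398,323) and (215,176). The wrist camera only sees the laptop.

```bash
cat > h.py <<'E'
import numpy as np, cv2
def cam(n): return dict(np.load(f"pics/{n}.npz"))
def grab(name,tag):
    from bench import imaging
    c=imaging.camera(name); np.savez(f"pics/{tag}.npz",**c); cv2.imwrite(f"pics/{tag}.png",c["img"][:,:,::-1]); return c
def rays(c,px,fish=False):
    K=c["camera_matrix"]; p=(np.atleast_2d(px).astype(float)-K[:2,2])/K[0,0]
    if fish:
        th=np.linalg.norm(p,axis=1,keepdims=True)+1e-12
        d=np.hstack([p/th*np.sin(th),np.cos(th)])
    else: d=np.hstack([p,np.ones((len(p),1))])
    d=d/np.linalg.norm(d,axis=1,keepdims=True)
    return -c["R"].T@c["t"], d@c["R"]
def plane(c,px,z,fish=False):
    o,d=rays(c,px,fish); return o+d*((z-o[2])/d[:,2])[:,None]
def tri(obs):  # list of (c,px,fish)
    A=np.zeros((3,3));b=np.zeros(3);L=[]
    for c,px,f in obs:
        o,d=rays(c,px,f);P=np.eye(3)-np.outer(d[0],d[0]);A+=P;b+=P@o;L.append((o,P))
    X=np.linalg.solve(A,b); return X,[np.linalg.norm(P@(X-o)) for o,P in L]
def proj(c,X,fish=False):
    x=np.atleast_2d(X)@c["R"].T+c["t"];K=c["camera_matrix"]
    if fish:
        r=np.linalg.norm(x[:,:2],axis=1);q=x[:,:2]/r[:,None]*np.arctan2(r,x[:,2])[:,None]
    else: q=x[:,:2]/x[:,2:]
    return q*K[0,0]+K[:2,2]
E
python3 - <<'E'
from h import *
s,d,w=cam("scene0"),cam("side0"),cam("wrist0")
for n,a,b in [("long",(335,252),(340,197)),("short",(295,179),(282,248)),("box",(357,211),(296,199)),("puck",(240,269),(394,244)),("cam",(417,231),(295,164)),("ldeck",(163,215),(398,323)),("sdeck",(427,153),(215,176)),("tape",(275,220),(336,243)),("lnose",(163,238),(421,309))]:
    X,e=tri([(s,a,0),(d,b,0)]);print(n,X.round(3),np.round(e,4),round(np.hypot(*X[:2]),3))
print(-w["R"].T@w["t"], -s["R"].T@s["t"], -d["R"].T@d["t"])
S=cv2.resize(s["img"][120:300,110:480],None,fx=2.15,fy=2.15,interpolation=2)[:,:,::-1]
cv2.imwrite("pics/sc.png",S)
E
```

```text
long [0.667 0.011 0.011] [0.0004 0.0004] 0.667
short [ 0.437 -0.016  0.012] [0.0015 0.0015] 0.437
box [0.575 0.093 0.01 ] [0.002 0.002] 0.582
puck [ 0.647 -0.195  0.007] [0.0005 0.0005] 0.675
cam [0.67  0.203 0.015] [0.0003 0.0003] 0.7
ldeck [ 0.474 -0.334  0.033] [0.0005 0.0005] 0.58
sdeck [0.46  0.32  0.023] [0.0018 0.0018] 0.561
tape [ 0.544 -0.094  0.01 ] [0.0003 0.0003] 0.552
lnose [ 0.535 -0.344  0.028] [0.0026 0.0026] 0.636
[0.10597948 0.62302185 0.38455491] [ 1.24125999 -0.19878675  0.93806036] [ 0.12349394 -0.4732884   0.72869424]
```

View pics/sc.png

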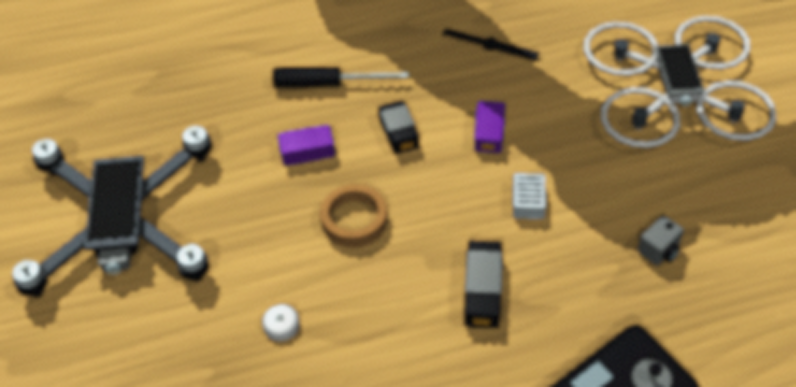

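The crop shows all parts: long pack, camera lens facing lower right (675,255), and noses below the decks (lnose 110,262 and snose 685,98). Heights agree with the text. I'll move over the middle for wrist views.

>>> move_arm --steps '[{"dx": -3.5, "dy": -2.8}, {"dx": -3.5, "dy": -2.8}, {"dx": -3.5, "dy": -2.8}, {"dx": -3.5, "dy": -2.8}, {"dx": -3.5, "dy": -2.8}, {"dx": -3.5, "dy": -2.8}, {"dx": -3.5, "dy": -2.8}, {"dx": -3.5, "dy": -2.8}, {"dx": -3.5, "dy": -2.8}, {"dx": -3.5, "dy": -2.8}, {"dx": -3.5, "dy": -2.8}, {"dx": -3.5, "dy": -2.8}]'

```text
$.steps[0]: bad value
```

>>> move_arm --steps '[{"dx": -3.5, "dy": -2.8}, {"dx": -3.5, "dy": -2.8}, {"dx": -3.5, "dy": -2.8}, {"dx": -3.5, "dy": -2.8}, {}, {}]'

```text
$.steps[0]: bad value
```

Run:
```python
from h import *
c=grab("wrist","w1");print(-c["R"].T@c["t"])
```

```text
[0.10598542 0.62304701 0.38466722]
```

>>> move_arm --steps '[{"spin": 0.142}, {"spin": 0.142}, {"spin": 0.142}, {"spin": 0.142}, {"spin": 0.142}, {"spin": 0.142}, {"spin": 0.142}, {"spin": 0.142}, {"spin": 0.142}, {"spin": 0.142}]'

```text
$.steps[0]: bad value
```

>>> move_arm --steps '[{"spin": 0.142}, {"spin": 0.142}, {"spin": 0.142}, {"spin": 0.142}, {"spin": 0.142}, {"spin": 0.142}, {"spin": 0.142}, {"spin": 0.142}, {"spin": 0.142}, {"spin": 0.142}, {}, {}]'

```text
$.steps[0]: bad value
```

Run:
```python
from h import *
c=grab("wrist","w2");print(-c["R"].T@c["t"])
```

```text
[0.10599208 0.62307389 0.38479333]
```

View pics/w1.png

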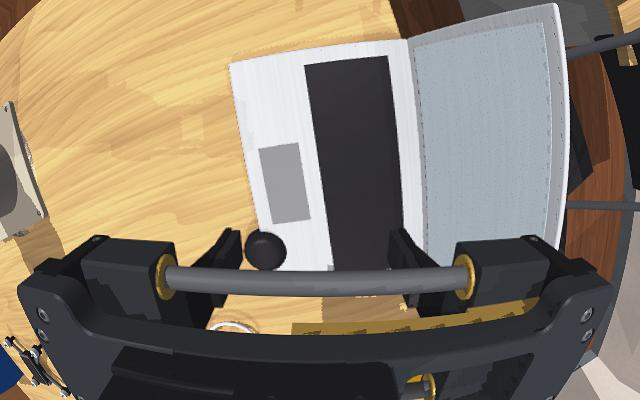

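View pics/w2.png

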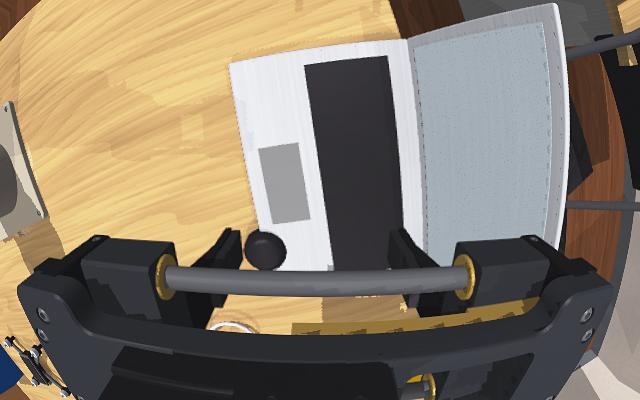

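The moves were refused because every field seems to be required. Both pictures still show the laptop. In the wrist view the area below row 240 is hidden by the gripper.

>>> move_arm --steps '[{"dx": -3.5, "dy": -2.8, "dz": 0, "spin": 0}, {"dx": -3.5, "dy": -2.8, "dz": 0, "spin": 0}, {"dx": -3.5, "dy": -2.8, "dz": 0, "spin": 0}, {"dx": -3.5, "dy": -2.8, "dz": 0, "spin": 0}, {"dx": -3.5, "dy": -2.8, "dz": 0, "spin": 0}, {"dx": -3.5, "dy": -2.8, "dz": 0, "spin": 0}, {"dx": -3.5, "dy": -2.8, "dz": 0, "spin": 0}, {"dx": -3.5, "dy": -2.8, "dz": 0, "spin": 0}, {"dx": -3.5, "dy": -2.8, "dz": 0, "spin": 0}, {"dx": -3.5, "dy": -2.8, "dz": 0, "spin": 0}, {"dx": -3.5, "dy": -2.8, "dz": 0, "spin": 0}, {"dx": -3.5, "dy": -2.8, "dz": 0, "spin": 0}]'

```text
time: 1.45
ee_pos: [0.4868, 0.1518, 0.405]
eef_rot: [0.148, 0.989, 0.0, 0.0]
ft_force: [0.2, 1.0, -0.1]
width: 0.087
grip_force: 0.0
```

Run:
```python
from h import *
c=grab("wrist","w1");print(-c["R"].T@c["t"])
```

```text
[0.4100406  0.1772857  0.38545145]
```

>>> move_arm --steps '[{"dx": -3.5, "dy": -2.8, "dz": 0, "spin": 0.142}, {"dx": -2.5, "dy": -3.0, "dz": 0, "spin": 0.142}, {"dx": -2.0, "dy": -3.0, "dz": 0, "spin": 0.142}, {"dx": -1.5, "dy": -3.0, "dz": 0, "spin": 0.142}, {"dx": 0, "dy": -3.0, "dz": 0, "spin": 0.142}, {"dx": 0, "dy": 0, "dz": 0, "spin": 0.142}, {"dx": 0, "dy": 0, "dz": 0, "spin": 0.142}, {"dx": 0, "dy": 0, "dz": 0, "spin": 0.142}, {"dx": 0, "dy": 0, "dz": 0, "spin": 0.142}, {"dx": 0, "dy": 0, "dz": 0, "spin": 0.142}]'

```text
time: 2.5
ee_pos: [0.49, -0.0092, 0.4047]
eef_rot: [0.759, 0.651, 0.0, -0.0]
ft_force: [0.2, -0.4, 0.0]
width: 0.087
grip_force: 0.0
```

>>> move_arm --steps '[{"dx": 0, "dy": 0, "dz": 0, "spin": 0.142}, {"dx": 0, "dy": 0, "dz": 0, "spin": 0.142}, {"dx": 0, "dy": 0, "dz": 0, "spin": 0.142}, {"dx": 0, "dy": 0, "dz": 0, "spin": 0.142}, {"dx": 0, "dy": 0, "dz": 0, "spin": 0.142}, {"dx": 0, "dy": 0, "dz": 0, "spin": 0.142}, {"dx": 0, "dy": 0, "dz": 0, "spin": 0.142}, {"dx": 0, "dy": 0, "dz": 0, "spin": 0.142}, {"dx": 0, "dy": 0, "dz": 0, "spin": 0.142}, {"dx": 0, "dy": 0, "dz": 0, "spin": 0.142}, {"dx": 0, "dy": 0, "dz": 0, "spin": 0}]'

```text
time: 3.6
ee_pos: [0.4901, -0.0092, 0.4047]
eef_rot: [1.0, 0.001, 0.0, -0.0]
ft_force: [0.6, 0.7, 0.5]
width: 0.0873
grip_force: 0.0
```

Run:
```python
from h import *
c=grab("wrist","w2");print(-c["R"].T@c["t"])
a=cam("w1")["img"];cv2.imwrite("pics/w12.png",np.vstack([a[:290],c["img"][:290]])[:,:,::-1])
```

```text
[ 0.57213286 -0.00723574  0.38523906]
```

View pics/w12.png

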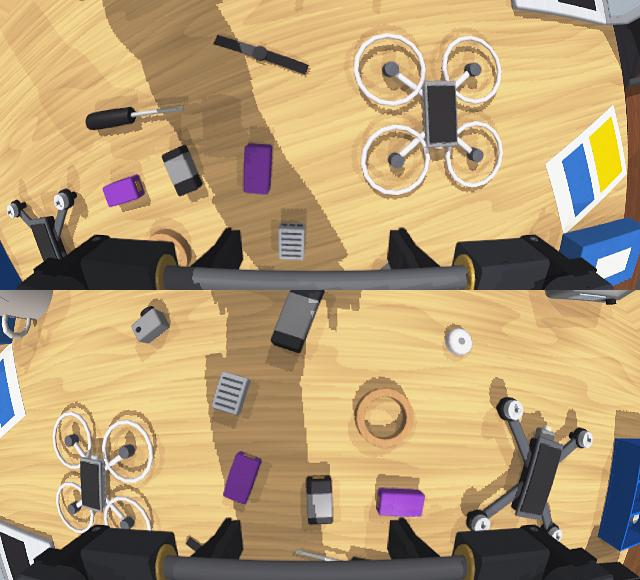

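Upper half (w1): small deck (441,114), short pack (182,170), box (292,242). Lower half (w2, subtract 290 from rows): box (231,104), short pack (319,210), puck (459,51), camera (150,34) with lens towards the lower left, large deck (541,185) with its nose up at (547,143), small deck (93,193). I'll hover over the long pack.

>>> move_arm --steps '[{"dx": 3.2, "dy": -0.6, "dz": 0, "spin": 0}, {"dx": 3.2, "dy": -0.6, "dz": 0, "spin": 0}, {"dx": 3.2, "dy": -0.6, "dz": 0, "spin": 0}, {"dx": 0, "dy": 0, "dz": 0, "spin": 0}, {"dx": 0, "dy": 0, "dz": 0, "spin": 0}]'

```text
time: 4.15
ee_pos: [0.5863, 0.0094, 0.404]
eef_rot: [1.0, 0.004, -0.001, 0.001]
ft_force: [-0.4, 0.4, 0.7]
width: 0.0869
grip_force: 0.0
```

```bash
cat >> h.py <<'E'
def mask(c,lo_s=0,hi_s=80,lo_v=0,hi_v=256):
    h=cv2.cvtColor(c["img"],cv2.COLOR_RGB2HSV)
    m=((h[...,1]<hi_s)&(h[...,1]>=lo_s)&(h[...,2]>=lo_v)&(h[...,2]<hi_v)).astype(np.uint8)
    return cv2.morphologyEx(m,cv2.MORPH_OPEN,np.ones((3,3)))
def blob(c,m,near,maxd=40):
    cs,_=cv2.findContours(m,cv2.RETR_EXTERNAL,cv2.CHAIN_APPROX_NONE)
    cs=[k for k in cs if cv2.contourArea(k)>60]
    k=max(cs,key=lambda k:cv2.pointPolygonTest(k,tuple(map(float,near)),True))
    return k[:,0,:]
def rect(c,k,z,fish=True):
    P=plane(c,k,z,fish)[:,:2]; (x,y),(w,h),a=cv2.minAreaRect((P*1000).astype(np.float32))
    a=np.radians(a)
    if h>w: w,h,a=h,w,a+np.pi/2
    a=(a+np.pi/2)%np.pi-np.pi/2
    return np.round([x,y,w,h],1),round(a,3)
E
python3 - <<'E'
from h import *
c=grab("wrist","w3");w1,w2=cam("w1"),cam("w2")
print(-c["R"].T@c["t"])
P=proj(c,[[.667,.011,.02],[.647,-.195,.01],[.67,.203,.015],[.575,.093,.02],[.437,-.016,.02]],True);print(P.round())
for n,p,z in zip(["long","puck","cam","box","short"],P,[.028,.012,.03,.022,.024]):
    try:print(n,rect(c,blob(c,mask(c),p),z))
    except Exception as e:print(n,e)
for n,w,p,z in [("ldeck",w2,(541,185),.042),("sdeck",w2,(93,193),.036),("sdeck",w1,(441,114),.036),("short",w1,(182,170),.024),("short",w2,(319,210),.024),("box",w2,(231,104),.022)]:
    h=cv2.cvtColor(w["img"],cv2.COLOR_RGB2HSV);q=w["img"][p[1],p[0]]
    m=mask(w) if n in("short","box") else mask(w,hi_s=256,hi_v=int(q.max())+18)
    print(n,q,rect(w,blob(w,m,p),z))
a=np.hstack([c["img"][:250]]);cv2.imwrite("pics/w3c.png",a[:,:,::-1])
E
```

```text
[0.66831927 0.01175603 0.38443283]
[[315. 102.]
 [471. 126.]
 [164. 106.]
 [248. 179.]
 [333. 276.]]
long (array([667.8,  12.4,  88.7,  36.5]), np.float64(-0.348))
puck (array([ 647.8, -189.6,   38.5,   35.7]), np.float64(-1.48))
cam (array([674.4, 200.1,  49.5,  40.2]), np.float64(-1.084))
box (array([575.4,  93.3,  50.9,  36.2]), np.float64(-0.331))
short (array([ 168.3,  221.3, 2471. ,  835.5]), np.float64(-1.469))
ldeck [58 57 58] (array([ 472.7, -329. ,  100.4,   48.6]), np.float64(-0.182))
sdeck [57 55 58] (array([462.2, 318.2,  68.4,  36. ]), np.float64(-0.209))
sdeck [58 57 58] (array([461.8, 318.4,  66.7,  35.4]), np.float64(-0.206))
short [164 162 165] (array([436.3,  -8.2,  58.2,  41.2]), np.float64(0.032))
short [183 182 184] (array([439.7, -13.1,  62.4,  32.2]), np.float64(0.021))
box [78 79 85] (array([573. ,  92.7,  46.6,  38.5]), np.float64(-0.331))
```

View pics/w3c.png

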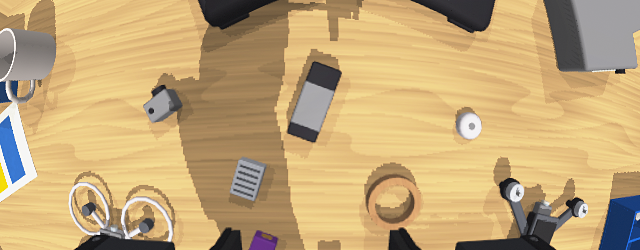

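The picture shows the long pack (314,102), camera (162,105) with lens up at (160,88), puck (469,126) and box (247,179). The rectangle fits match the stated sizes (long 88.7x36.5, yaw -0.35). Next I'll grasp the long pack.

>>> move_arm --steps '[{"dx": 0, "dy": 0, "dz": 0, "spin": 0.12}, {"dx": 0, "dy": 0, "dz": 0, "spin": 0.12}, {"dx": 0, "dy": 0, "dz": 0, "spin": 0.116}, {"dx": 3.8, "dy": -1.53, "dz": 0, "spin": 0}, {"dx": 3.8, "dy": -1.53, "dz": 0, "spin": 0}, {"dx": 0, "dy": 0, "dz": 4.5, "spin": 0}, {"dx": 0, "dy": 0, "dz": 4.5, "spin": 0}, {"dx": 0, "dy": 0, "dz": 4.5, "spin": 0}, {"dx": 0, "dy": 0, "dz": 4.2, "spin": 0}, {"dx": 0, "dy": 0, "dz": 2.2, "spin": 0}, {"dx": 0, "dy": 0, "dz": 2.0, "spin": 0}, {"dx": 0, "dy": 0, "dz": 0, "spin": 0}]' --claw 8.7 --squeeze 20

```text
time: 5.4
ee_pos: [0.6671, 0.0117, 0.1847]
eef_rot: [0.985, -0.174, -0.001, 0.0]
ft_force: [-1.1, 0.3, 0.3]
width: 0.087
grip_force: 0.0
```

>>> move_arm --steps '[{"dx": 0, "dy": 0, "dz": 0, "spin": 0}, {"dx": 0, "dy": 0, "dz": 0, "spin": 0}, {"dx": 0, "dy": 0, "dz": 0, "spin": 0}, {"dx": 0, "dy": 0, "dz": 0, "spin": 0}, {"dx": 0, "dy": 0, "dz": 0, "spin": 0}, {"dx": 0, "dy": 0, "dz": 0, "spin": 0}, {"dx": 0, "dy": 0, "dz": 0, "spin": 0}, {"dx": 0, "dy": 0, "dz": 0, "spin": 0}]' --claw 2.5

```text
time: 6.2
ee_pos: [0.6679, 0.0117, 0.1857]
eef_rot: [0.985, -0.175, -0.0, 0.0]
ft_force: [-0.9, -0.1, 0.4]
width: 0.0361
grip_force: 20.0
```

>>> move_arm --steps '[{"dx": 0, "dy": 0, "dz": -2, "spin": 0}, {"dx": 0, "dy": 0, "dz": -4, "spin": 0}, {"dx": 0, "dy": 0, "dz": -4, "spin": 0}, {"dx": 0, "dy": 0, "dz": -4, "spin": 0}, {"dx": 0, "dy": 0, "dz": -3, "spin": 0}, {"dx": -1.47, "dy": 4.02, "dz": 0, "spin": 0}, {"dx": -1.47, "dy": 4.02, "dz": 0, "spin": 0}, {"dx": -1.47, "dy": 4.02, "dz": 0, "spin": 0}, {"dx": -1.47, "dy": 4.02, "dz": 0, "spin": 0}, {"dx": -1.47, "dy": 4.02, "dz": 0, "spin": 0}, {"dx": -1.47, "dy": 4.02, "dz": 0, "spin": 0}, {"dx": -1.47, "dy": 4.02, "dz": 0, "spin": 0}]'

```text
time: 7.4
ee_pos: [0.473, -0.2181, 0.3555]
eef_rot: [0.985, -0.175, -0.0, -0.0]
ft_force: [-0.8, -1.1, -2.1]
width: 0.0361
grip_force: 20.0
```

>>> move_arm --steps '[{"dx": -1.47, "dy": 4.02, "dz": 0, "spin": 0}, {"dx": -1.47, "dy": 4.02, "dz": 0, "spin": 0}, {"dx": -1.47, "dy": 4.02, "dz": 0, "spin": 0}, {"dx": 0, "dy": 0, "dz": 0, "spin": -0.084}, {"dx": 0, "dy": 0, "dz": 0, "spin": -0.084}, {"dx": 0, "dy": 0, "dz": 0, "spin": 0}, {"dx": 0, "dy": 0, "dz": 0, "spin": 0}]'

```text
time: 8.1
ee_pos: [0.3916, -0.3149, 0.3555]
eef_rot: [0.996, -0.093, -0.0, -0.0]
ft_force: [0.0, -0.2, -1.7]
width: 0.0353
grip_force: 20.0
```

```bash
cat >> h.py <<'E'
def pose():
    from bench import telemetry
    s=telemetry.read_state();q=s["eef_rot"];return s["ee_pos"],2*np.arctan2(q[1],q[0]),s
def go(x,y,psi,z=None):
    p,ps,_=pose();sh=np.array([x,y])-p[:2]
    d=lambda a:np.round(100*np.array([np.cos(a)*sh[0]+np.sin(a)*sh[1],np.sin(a)*sh[0]-np.cos(a)*sh[1]]),2)
    sp=(ps-psi+np.pi)%(2*np.pi)-np.pi
    print("pos",p.round(4),"psi",round(ps,3),"spin",round(sp,3),"dxy before spin",d(ps),"after",d(psi),"dz",None if z is None else round((p[2]-z)*100,2))
E
python3 - <<'E'
from h import *
c=grab("wrist","w4")
print(-c["R"].T@c["t"]); p=proj(c,[.473,-.331,.042],True)[0]; print(p)
q=c["img"][int(p[1]),int(p[0])];print(q)
for v in (12,18,30): print(rect(c,blob(c,mask(c,hi_s=256,hi_v=int(q.max())+v),p),.042))
print("all",rect(c,blob(c,mask(c),p),.042)); go(.473,-.331,-.182)
cv2.imwrite("pics/w4c.png",cv2.resize(c["img"][:330,100:540],None,fx=1.5,fy=1.5)[:,:,::-1])
E
```

```text
[ 0.47224256 -0.32810586  0.33604498]
[317.41445782 100.12603668]
[65 63 65]
(array([ 473.2, -329.1,   99.1,   45.8]), np.float64(-0.19))
(array([ 473.2, -329. ,   99.2,   46.7]), np.float64(-0.178))
(array([ 497.3, -321.5,  159.8,   87.6]), np.float64(0.332))
all (array([ 472.7, -329.7,  185.8,  185.7]), np.float64(1.392))
pos [ 0.3917 -0.3148  0.3556] psi -0.185 spin -0.003 dxy before spin [8.29 0.09] after [8.29 0.12] dz None
```

View pics/w4c.png

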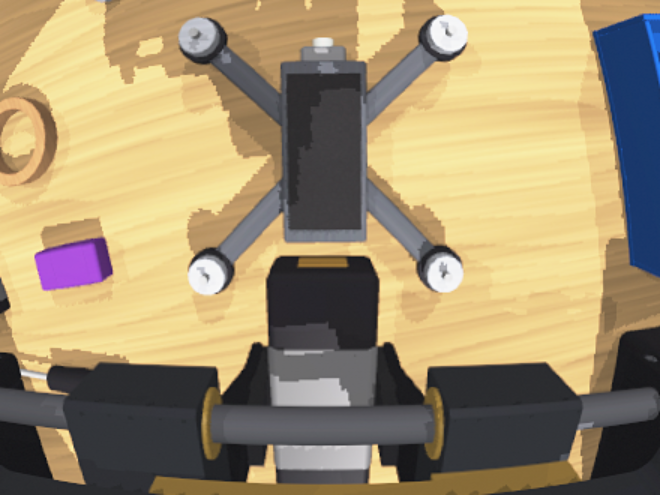

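The picture shows the deck pad centred at (325,152), nose up at (323,45), and the held pack aligned with the deck below it. Next I'll place it.

>>> move_arm --steps '[{"dx": 4.12, "dy": 0, "dz": 0, "spin": 0}, {"dx": 4.12, "dy": 0, "dz": 0, "spin": 0}, {"dx": 0, "dy": 0, "dz": 4, "spin": 0}, {"dx": 0, "dy": 0, "dz": 4, "spin": 0}, {"dx": 0, "dy": 0, "dz": 2.5, "spin": 0}, {"dx": 0, "dy": 0, "dz": 1.2, "spin": 0}, {"dx": 0, "dy": 0, "dz": 0.6, "spin": 0}, {"dx": 0, "dy": 0, "dz": 0.4, "spin": 0}, {"dx": 0, "dy": 0, "dz": 0, "spin": 0}, {"dx": 0, "dy": 0, "dz": 0, "spin": 0}]'

```text
time: 9.15
ee_pos: [0.473, -0.3303, 0.2298]
eef_rot: [0.996, -0.092, 0.001, 0.0]
ft_force: [-1.1, 0.3, -2.0]
width: 0.0358
grip_force: 20.0
```

>>> move_arm --steps '[{"dx": 0, "dy": 0, "dz": 0.15, "spin": 0}, {"dx": 0, "dy": 0, "dz": 0, "spin": 0}]'

```text
time: 9.35
ee_pos: [0.4729, -0.3301, 0.2277]
eef_rot: [0.996, -0.091, 0.001, 0.0]
ft_force: [-0.5, 0.9, -1.4]
width: 0.036
grip_force: 20.0
```

>>> move_arm --steps '[{"dx": 0, "dy": 0, "dz": 0, "spin": 0}, {"dx": 0, "dy": 0, "dz": 0, "spin": 0}, {"dx": 0, "dy": 0, "dz": 0, "spin": 0}, {"dx": 0, "dy": 0, "dz": 0, "spin": 0}, {"dx": 0, "dy": 0, "dz": -4, "spin": 0}, {"dx": 0, "dy": 0, "dz": -4, "spin": 0}, {"dx": 0, "dy": 0, "dz": -4, "spin": 0}, {"dx": -4.1, "dy": 0, "dz": 0, "spin": 0}, {"dx": -4.1, "dy": 0, "dz": 0, "spin": 0}, {"dx": 0, "dy": 0, "dz": 0, "spin": 0}]' --claw 6

```text
time: 10.35
ee_pos: [0.3873, -0.3158, 0.3471]
eef_rot: [0.996, -0.094, 0.0, -0.002]
ft_force: [0.2, -0.2, 0.7]
width: 0.0602
grip_force: 0.0
```

Run:
```python
from h import *
c=grab("wrist","w5");s,d=grab("scene","s5"),grab("side","d5")
for f in (-.035,.035):
    pass
p=proj(c,[.473,-.3295,.07],True)[0];print(p)
for hs,hv in ((80,120),(50,256),(80,256)):
  for lo in (0,130):
    try: print(hs,lo,rect(c,blob(c,mask(c,hi_s=hs,lo_v=lo,hi_v=hv),p),.07))
    except Exception as e: print(e)
cv2.imwrite("pics/w5c.png",np.hstack([c["img"][:250,180:480],s["img"][140:265,110:260].repeat(2,0).repeat(2,1)])[:,:,::-1])
# next: control box hover
B=(.574,.093); a=-.331
go(B[0]-.082*np.cos(a),B[1]-.082*np.sin(a),a)
```

```text
[314.89465106  95.42076044]
80 0 (array([ 472. , -331. ,  107.7,   61.7]), np.float64(-0.285))
max() iterable argument is empty
50 0 (array([ 472.8, -329.4,  167. ,  166.5]), np.float64(1.396))
50 130 (array([ 463.9, -321.2,   38.4,   23.2]), np.float64(-0.192))
80 0 (array([ 472.2, -329.2,  167.4,  167.1]), np.float64(-0.172))
80 130 (array([ 463.9, -321.2,   38.4,   23.2]), np.float64(-0.192))
pos [ 0.3923 -0.315   0.3476] psi -0.183 spin 0.148 dxy before spin [  2.34 -44.63] after [ -4.28 -44.48] dz None
```

View pics/w5c.png

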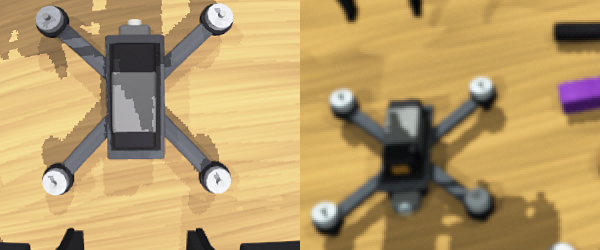

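The long pack sits centred on the deck and aligned with it. Next is the control box.

>>> move_arm --steps '[{"dx": 0.23, "dy": -4.46, "dz": 0, "spin": 0}, {"dx": 0.23, "dy": -4.46, "dz": 0, "spin": 0}, {"dx": 0.23, "dy": -4.46, "dz": 0, "spin": 0}, {"dx": 0.23, "dy": -4.46, "dz": 0, "spin": 0}, {"dx": 0.23, "dy": -4.46, "dz": 0, "spin": 0}, {"dx": 0.23, "dy": -4.46, "dz": 0, "spin": 0}, {"dx": 0.23, "dy": -4.46, "dz": 0, "spin": 0}, {"dx": 0.23, "dy": -4.46, "dz": 0, "spin": 0}, {"dx": 0.23, "dy": -4.46, "dz": 0, "spin": 0}, {"dx": 0.23, "dy": -4.46, "dz": 0, "spin": 0}, {"dx": 0, "dy": 0, "dz": 0, "spin": 0.074}, {"dx": 0, "dy": 0, "dz": 0, "spin": 0.074}]'

```text
time: 11.7
ee_pos: [0.4966, 0.1217, 0.3464]
eef_rot: [0.986, -0.165, -0.0, 0.001]
ft_force: [-0.1, -1.3, -0.2]
width: 0.0602
grip_force: 0.0
```

>>> move_arm --steps '[{"dx": 0, "dy": 0, "dz": 0, "spin": 0}, {"dx": 0, "dy": 0, "dz": 0, "spin": 0}]'

```text
time: 11.9
ee_pos: [0.4963, 0.1196, 0.3469]
eef_rot: [0.987, -0.164, -0.0, 0.0]
ft_force: [0.1, -0.1, 0.1]
width: 0.0601
grip_force: 0.0
```

Run:
```python
from h import *
c=grab("wrist","w6");w2=cam("w2")
p=proj(c,[.574,.093,.022],True)[0];print(p)
k=blob(c,mask(c),p);r=rect(c,k,.022);print(r)
print(tri([(c,cv2.minAreaRect(k)[0],1),(w2,(231,104),1)])) 
go(r[0][0]/1000,r[0][1]/1000,r[1],.1852)
```

```text
[316.21399185 100.79938495]
(array([573.5,  94.9,  45.5,  34.3]), np.float64(-0.33))
(array([0.57252021, 0.09495619, 0.00985516]), [np.float64(0.0008756986389016465), np.float64(0.0008756986389016555)])
pos [0.4962 0.1194 0.347 ] psi -0.329 spin 0.001 dxy before spin [ 8.11 -0.19] after [ 8.11 -0.19] dz 16.18
```

>>> move_arm --steps '[{"dx": 4.05, "dy": -0.1, "dz": 0, "spin": 0}, {"dx": 4.05, "dy": -0.1, "dz": 0, "spin": 0}, {"dx": 0, "dy": 0, "dz": 4.5, "spin": 0}, {"dx": 0, "dy": 0, "dz": 4.5, "spin": 0}, {"dx": 0, "dy": 0, "dz": 3.6, "spin": 0}, {"dx": 0, "dy": 0, "dz": 2.4, "spin": 0}, {"dx": 0, "dy": 0, "dz": 1.2, "spin": 0}, {"dx": 0, "dy": 0, "dz": 0, "spin": 0}]'

```text
time: 12.75
ee_pos: [0.5731, 0.0945, 0.1845]
eef_rot: [0.986, -0.165, -0.001, 0.0]
ft_force: [-0.9, 0.4, 1.3]
width: 0.0601
grip_force: 0.0
```

>>> move_arm --steps '[{"dx": 0, "dy": 0, "dz": 0, "spin": 0}, {"dx": 0, "dy": 0, "dz": 0, "spin": 0}, {"dx": 0, "dy": 0, "dz": 0, "spin": 0}, {"dx": 0, "dy": 0, "dz": 0, "spin": 0}, {"dx": 0, "dy": 0, "dz": 0, "spin": 0}, {"dx": 0, "dy": 0, "dz": 0, "spin": 0}]' --claw 2.5 --squeeze 15

```text
time: 13.35
ee_pos: [0.5733, 0.0948, 0.1856]
eef_rot: [0.986, -0.165, 0.0, -0.0]
ft_force: [-0.9, -0.3, 3.8]
width: 0.034
grip_force: 15.0
```

Run:
```python
from h import *
go(.473,-.3298,-.183,.255)
```

```text
pos [0.5733 0.0948 0.1856] psi -0.331 spin -0.148 dxy before spin [ 4.33 43.41] after [-2.13 43.58] dz -6.94
```

>>> move_arm --steps '[{"dx": 0, "dy": 0, "dz": -2, "spin": 0}, {"dx": 0, "dy": 0, "dz": -4, "spin": 0}, {"dx": 0, "dy": 0, "dz": -4, "spin": 0}, {"dx": 0, "dy": 0, "dz": -4, "spin": 0}, {"dx": 0.43, "dy": 4.34, "dz": 0, "spin": 0}, {"dx": 0.43, "dy": 4.34, "dz": 0, "spin": 0}, {"dx": 0.43, "dy": 4.34, "dz": 0, "spin": 0}, {"dx": 0.43, "dy": 4.34, "dz": 0, "spin": 0}, {"dx": 0.43, "dy": 4.34, "dz": 0, "spin": 0}, {"dx": 0.43, "dy": 4.34, "dz": 0, "spin": 0}, {"dx": 0.43, "dy": 4.34, "dz": 0, "spin": 0}, {"dx": 0.43, "dy": 4.34, "dz": 0, "spin": 0}]'

```text
time: 14.55
ee_pos: [0.492, -0.2462, 0.3252]
eef_rot: [0.986, -0.165, 0.0, -0.0]
ft_force: [1.1, 0.5, -1.0]
width: 0.0337
grip_force: 15.0
```

>>> move_arm --steps '[{"dx": 0.43, "dy": 4.34, "dz": 0, "spin": 0}, {"dx": 0.43, "dy": 4.34, "dz": 0, "spin": 0}, {"dx": 0, "dy": 0, "dz": 0, "spin": -0.074}, {"dx": 0, "dy": 0, "dz": 0, "spin": -0.074}, {"dx": 0, "dy": 0, "dz": 3, "spin": 0}, {"dx": 0, "dy": 0, "dz": 2, "spin": 0}, {"dx": 0, "dy": 0, "dz": 1, "spin": 0}, {"dx": 0, "dy": 0, "dz": 0, "spin": 0}, {"dx": 0, "dy": 0, "dz": 0, "spin": 0}]'

```text
time: 15.45
ee_pos: [0.4729, -0.3298, 0.2659]
eef_rot: [0.996, -0.091, 0.0, 0.0]
ft_force: [0.2, -0.4, -0.8]
width: 0.0342
grip_force: 15.0
```

Run:
```python
from h import *
go(.473,-.33,-.183,.2556)
```

```text
pos [ 0.4729 -0.3298  0.2659] psi -0.183 spin -0.0 dxy before spin [0.02 0.02] after [0.02 0.02] dz 1.03
```

>>> move_arm --steps '[{"dx": 0, "dy": 0, "dz": 0.5, "spin": 0}, {"dx": 0, "dy": 0, "dz": 0.3, "spin": 0}, {"dx": 0, "dy": 0, "dz": 0.15, "spin": 0}, {"dx": 0, "dy": 0, "dz": 0, "spin": 0}, {"dx": 0, "dy": 0, "dz": 0, "spin": 0}]'

```text
time: 15.95
ee_pos: [0.4727, -0.3296, 0.2558]
eef_rot: [0.996, -0.091, 0.0, -0.0]
ft_force: [0.3, 0.3, -0.1]
width: 0.034
grip_force: 15.0
```

>>> move_arm --steps '[{"dx": 0, "dy": 0, "dz": 0, "spin": 0}, {"dx": 0, "dy": 0, "dz": 0, "spin": 0}, {"dx": 0, "dy": 0, "dz": 0, "spin": 0}, {"dx": 0, "dy": 0, "dz": 0, "spin": 0}, {"dx": 0, "dy": 0, "dz": -3, "spin": 0}, {"dx": 0, "dy": 0, "dz": -4, "spin": 0}, {"dx": 0, "dy": 0, "dz": -4, "spin": 0}, {"dx": -4.1, "dy": 0, "dz": 0, "spin": 0}, {"dx": -4.1, "dy": 0, "dz": 0, "spin": 0}, {"dx": 0, "dy": 0, "dz": 0, "spin": 0}, {"dx": 0, "dy": 0, "dz": 0, "spin": 0}]' --claw 6

```text
time: 17.05
ee_pos: [0.3916, -0.3146, 0.3662]
eef_rot: [0.996, -0.092, 0.001, -0.001]
ft_force: [-0.1, -0.4, 0.3]
width: 0.06
grip_force: 0.0
```

Run:
```python
from h import *
c=grab("wrist","w7")
p=proj(c,[.473,-.33,.092],True)[0];print(p,c["img"][int(p[1]),int(p[0])])
for lo in (100,130,150):
  try: print(rect(c,blob(c,cv2.morphologyEx(mask(c,lo_v=lo),cv2.MORPH_CLOSE,np.ones((7,7))),p),.092))
  except Exception as e: print(e)
cv2.imwrite("pics/w7c.png",cv2.resize(c["img"][:250,180:480],None,fx=2,fy=2)[:,:,::-1])
a=-.183;go(.647-.082*np.cos(a),-.192-.082*np.sin(a),a)
```

```text
[317.50487143 100.78235598] [102 102 109]
(array([ 455.5, -346.2,  208.1,  102.8]), np.float64(-0.785))
(array([ 470.8, -327.6,   49.7,   32.9]), np.float64(-0.185))
(array([ 470.8, -327.5,   49.6,   32.8]), np.float64(-0.184))
pos [ 0.3924 -0.3145  0.366 ] psi -0.183 spin 0.0 dxy before spin [ 14.61 -16.67] after [ 14.6  -16.68] dz None
```

View pics/w7c.png

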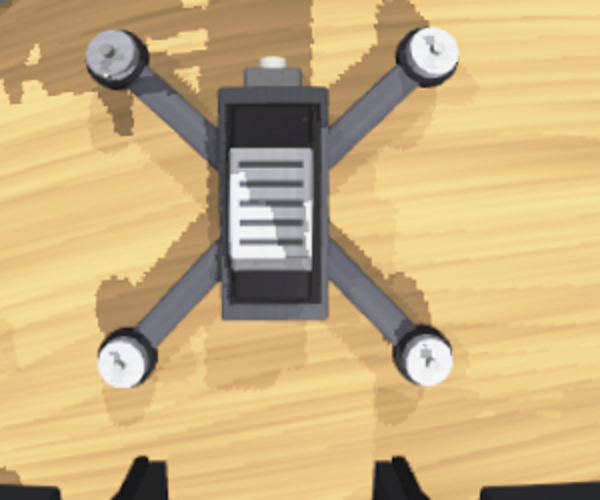

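The box is square and centred on the battery (270,205). The puck is next.

>>> move_arm --steps '[{"dx": 2.92, "dy": -3.34, "dz": 0, "spin": 0}, {"dx": 2.92, "dy": -3.34, "dz": 0, "spin": 0}, {"dx": 2.92, "dy": -3.34, "dz": 0, "spin": 0}, {"dx": 2.92, "dy": -3.34, "dz": 0, "spin": 0}, {"dx": 2.92, "dy": -3.34, "dz": 0, "spin": 0}, {"dx": 0, "dy": 0, "dz": 0, "spin": 0}, {"dx": 0, "dy": 0, "dz": 0, "spin": 0}]'

```text
time: 17.8
ee_pos: [0.5675, -0.1757, 0.3645]
eef_rot: [0.996, -0.09, -0.001, 0.001]
ft_force: [-0.2, -1.1, 0.3]
width: 0.0599
grip_force: 0.0
```

Run:
```python
from h import *
c=grab("wrist","w8");w2=cam("w2")
p=proj(c,[.647,-.192,.012],True)[0];print(p)
k=blob(c,mask(c),p);r=rect(c,k,.01);print(r)
k2=blob(w2,mask(w2),(459,51))
print(tri([(c,cv2.minEnclosingCircle(k)[0],1),(w2,cv2.minEnclosingCircle(k2)[0],1)]))
go(r[0][0]/1000,r[0][1]/1000,-.183,.1845)
```

```text
[317.4690214  101.61059379]
(array([ 648.2, -192.3,   35. ,   35. ]), np.float64(-0.961))
(array([ 0.64793796, -0.19243778,  0.00489336]), [np.float64(0.00021995475606070486), np.float64(0.00021995475606092477)])
pos [ 0.5666 -0.1771  0.3649] psi -0.183 spin 0.0 dxy before spin [8.31 0.01] after [8.31 0.01] dz 18.04
```

>>> move_arm --steps '[{"dx": 4.15, "dy": 0, "dz": 0, "spin": 0}, {"dx": 4.15, "dy": 0, "dz": 0, "spin": 0}, {"dx": 0, "dy": 0, "dz": 4.5, "spin": 0}, {"dx": 0, "dy": 0, "dz": 4.5, "spin": 0}, {"dx": 0, "dy": 0, "dz": 4.5, "spin": 0}, {"dx": 0, "dy": 0, "dz": 2.6, "spin": 0}, {"dx": 0, "dy": 0, "dz": 1.5, "spin": 0}, {"dx": 0, "dy": 0, "dz": 0.4, "spin": 0}, {"dx": 0, "dy": 0, "dz": 0, "spin": 0}]'

```text
time: 18.75
ee_pos: [0.6478, -0.1928, 0.1865]
eef_rot: [0.996, -0.092, 0.0, 0.0]
ft_force: [-0.2, -0.8, 0.3]
width: 0.0597
grip_force: 0.0
```

>>> move_arm --steps '[{"dx": 0, "dy": 0, "dz": 0, "spin": 0}, {"dx": 0, "dy": 0, "dz": 0, "spin": 0}, {"dx": 0, "dy": 0, "dz": 0, "spin": 0}, {"dx": 0, "dy": 0, "dz": 0, "spin": 0}, {"dx": 0, "dy": 0, "dz": 0, "spin": 0}, {"dx": 0, "dy": 0, "dz": 0, "spin": 0}]' --claw 2.5 --squeeze 12

```text
time: 19.35
ee_pos: [0.6478, -0.1922, 0.1863]
eef_rot: [0.996, -0.091, 0.0, -0.0]
ft_force: [-2.1, 0.6, 5.2]
width: 0.0346
grip_force: 12.0
```

Run:
```python
from h import *
go(.473,-.3296,-.183,.277)
```

```text
pos [ 0.6478 -0.1922  0.1863] psi -0.183 spin -0.0 dxy before spin [-14.69  16.7 ] after [-14.69  16.69] dz -9.07
```

The opening reads a little small (34.6 mm), so I'll regrip 2 mm lower to stay off the bevel.

>>> move_arm --steps '[{"dx": 0, "dy": 0, "dz": 0, "spin": 0}, {"dx": 0, "dy": 0, "dz": 0, "spin": 0}, {"dx": 0, "dy": 0, "dz": 0.1, "spin": 0}, {"dx": 0, "dy": 0, "dz": 0.1, "spin": 0}]' --claw 4.5

```text
time: 19.75
ee_pos: [0.6475, -0.1921, 0.1834]
eef_rot: [0.996, -0.091, -0.0, -0.0]
ft_force: [-0.8, -0.4, -0.0]
width: 0.0448
grip_force: 0.0
```

>>> move_arm --steps '[{"dx": 0, "dy": 0, "dz": 0, "spin": 0}, {"dx": 0, "dy": 0, "dz": 0, "spin": 0}, {"dx": 0, "dy": 0, "dz": 0, "spin": 0}, {"dx": 0, "dy": 0, "dz": 0, "spin": 0}, {"dx": 0, "dy": 0, "dz": 0, "spin": 0}]' --claw 2.5

```text
time: 20.25
ee_pos: [0.6476, -0.1921, 0.1837]
eef_rot: [0.996, -0.091, -0.0, -0.0]
ft_force: [-0.4, 1.6, -0.6]
width: 0.0352
grip_force: 12.0
```

>>> move_arm --steps '[{"dx": 0, "dy": 0, "dz": -2, "spin": 0}, {"dx": 0, "dy": 0, "dz": -4, "spin": 0}, {"dx": 0, "dy": 0, "dz": -4, "spin": 0}, {"dx": 0, "dy": 0, "dz": -4, "spin": 0}, {"dx": -2.45, "dy": 2.78, "dz": 0, "spin": 0}, {"dx": -2.45, "dy": 2.78, "dz": 0, "spin": 0}, {"dx": -2.45, "dy": 2.78, "dz": 0, "spin": 0}, {"dx": -2.45, "dy": 2.78, "dz": 0, "spin": 0}, {"dx": -2.45, "dy": 2.78, "dz": 0, "spin": 0}, {"dx": -2.45, "dy": 2.78, "dz": 0, "spin": 0}, {"dx": 0, "dy": 0, "dz": 2.5, "spin": 0}, {"dx": 0, "dy": 0, "dz": 1, "spin": 0}]'

```text
time: 21.45
ee_pos: [0.4716, -0.3297, 0.2875]
eef_rot: [0.996, -0.092, -0.0, -0.001]
ft_force: [-0.6, 0.4, 0.2]
width: 0.0351
grip_force: 12.0
```

>>> move_arm --steps '[{"dx": 0, "dy": 0, "dz": 0, "spin": 0}, {"dx": 0, "dy": 0, "dz": 0, "spin": 0}]'

```text
time: 21.65
ee_pos: [0.4736, -0.3287, 0.2889]
eef_rot: [0.996, -0.091, -0.0, -0.0]
ft_force: [0.0, -0.2, -0.5]
width: 0.0351
grip_force: 12.0
```

Run:
```python
from h import *
go(.473,-.3296,-.183,.2757)
```

```text
pos [ 0.4736 -0.3287  0.2889] psi -0.182 spin 0.001 dxy before spin [-0.04  0.1 ] after [-0.04  0.1 ] dz 1.32
```

>>> move_arm --steps '[{"dx": 0, "dy": 0.1, "dz": 0.7, "spin": 0}, {"dx": 0, "dy": 0, "dz": 0.4, "spin": 0}, {"dx": 0, "dy": 0, "dz": 0.15, "spin": 0}, {"dx": 0, "dy": 0, "dz": 0, "spin": 0}, {"dx": 0, "dy": 0, "dz": 0, "spin": 0}]'

```text
time: 22.15
ee_pos: [0.4726, -0.3304, 0.2763]
eef_rot: [0.996, -0.091, 0.0, -0.0]
ft_force: [-0.4, -0.1, -1.1]
width: 0.0352
grip_force: 12.0
```

>>> move_arm --steps '[{"dx": 0, "dy": 0, "dz": 0, "spin": 0}, {"dx": 0, "dy": 0, "dz": 0, "spin": 0}, {"dx": 0, "dy": 0, "dz": 0, "spin": 0}, {"dx": 0, "dy": 0, "dz": 0, "spin": 0}, {"dx": 0, "dy": 0, "dz": -3, "spin": 0}, {"dx": 0, "dy": 0, "dz": -4, "spin": 0}, {"dx": 0, "dy": 0, "dz": -3, "spin": 0}, {"dx": -4.1, "dy": 0, "dz": 0, "spin": 0}, {"dx": -4.1, "dy": 0, "dz": 0, "spin": 0}, {"dx": 0, "dy": 0, "dz": 0, "spin": 0}, {"dx": 0, "dy": 0, "dz": 0, "spin": 0}]' --claw 6

```text
time: 23.25
ee_pos: [0.3914, -0.3154, 0.3767]
eef_rot: [0.996, -0.092, 0.001, -0.001]
ft_force: [0.5, -0.1, 0.6]
width: 0.0598
grip_force: 0.0
```

Run:
```python
from h import *
c=grab("wrist","w9")
p=proj(c,[.473,-.33,.106],True)[0];print(p,c["img"][int(p[1]),int(p[0])])
h,w=c["img"].shape[:2];q=cv2.resize(c["img"][:250,180:480],None,fx=2,fy=2)
d=grab("side","d9")
cv2.imwrite("pics/w9c.png",np.hstack([q,cv2.resize(d["img"][260:400,320:480],None,fx=1.2,fy=1.2).repeat(1,0)[:500,:200]] if 0 else [c["img"][:250,180:480],cv2.resize(d["img"][270:395,320:470],None,fx=2,fy=2)])[:,:,::-1])
a=.02;go(.439-.082*np.cos(a),-.013-.082*np.sin(a),a)
a=.02+np.pi;go(.439-.082*np.cos(a),-.013-.082*np.sin(a),a)
```

```text
[316.49223606 100.75640074] [119 118 119]
pos [ 0.3927 -0.3153  0.3764] psi -0.182 spin -0.202 dxy before spin [ -8.96 -28.92] after [ -2.97 -30.13] dz None
pos [ 0.3927 -0.3153  0.3764] psi -0.182 spin 2.939 dxy before spin [  7.11 -32.21] after [-13.43  30.13] dz None
```

View pics/w9c.png

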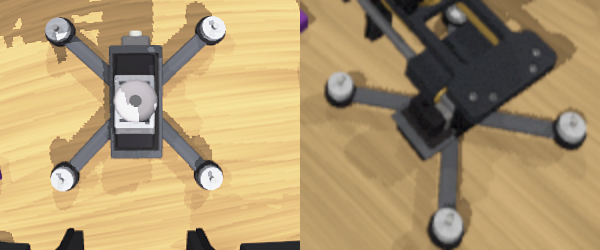

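The puck sits flat and centred on the box (135,100), so the large drone is complete. Next is the short pack, approached with the tool turned the other way.

>>> move_arm --steps '[{"dx": 0.89, "dy": -4.03, "dz": 0, "spin": 0}, {"dx": 0.89, "dy": -4.03, "dz": 0, "spin": 0}, {"dx": 0.89, "dy": -4.03, "dz": 0, "spin": 0}, {"dx": 0.89, "dy": -4.03, "dz": 0, "spin": 0}, {"dx": 0.89, "dy": -4.03, "dz": 0, "spin": 0}, {"dx": 0.89, "dy": -4.03, "dz": 0, "spin": 0}, {"dx": 0.89, "dy": -4.03, "dz": 0, "spin": 0}, {"dx": 0.89, "dy": -4.03, "dz": 0, "spin": 0}, {"dx": 0, "dy": 0, "dz": 0, "spin": -0.145}, {"dx": 0, "dy": 0, "dz": 0, "spin": -0.145}, {"dx": 0, "dy": 0, "dz": 0, "spin": -0.145}, {"dx": 0, "dy": 0, "dz": 0, "spin": -0.145}]'

```text
time: 24.55
ee_pos: [0.5216, -0.0107, 0.3756]
eef_rot: [0.98, 0.201, -0.001, 0.0]
ft_force: [0.8, 0.2, -0.6]
width: 0.0601
grip_force: 0.0
```

>>> move_arm --steps '[{"dx": 0, "dy": 0, "dz": 0, "spin": -0.145}, {"dx": 0, "dy": 0, "dz": 0, "spin": -0.145}, {"dx": 0, "dy": 0, "dz": 0, "spin": -0.145}, {"dx": 0, "dy": 0, "dz": 0, "spin": -0.145}, {"dx": 0, "dy": 0, "dz": 0, "spin": -0.145}, {"dx": 0, "dy": 0, "dz": 0, "spin": -0.145}, {"dx": 0, "dy": 0, "dz": 0, "spin": -0.145}, {"dx": 0, "dy": 0, "dz": 0, "spin": -0.145}, {"dx": 0, "dy": 0, "dz": 0, "spin": -0.145}, {"dx": 0, "dy": 0, "dz": 0, "spin": -0.145}, {"dx": 0, "dy": 0, "dz": 0, "spin": -0.145}, {"dx": 0, "dy": 0, "dz": 0, "spin": -0.145}]'

```text
time: 25.75
ee_pos: [0.5215, -0.0108, 0.3756]
eef_rot: [0.479, 0.878, -0.0, -0.0]
ft_force: [0.4, 0.1, 0.3]
width: 0.0603
grip_force: 0.0
```

>>> move_arm --steps '[{"dx": 0, "dy": 0, "dz": 0, "spin": -0.145}, {"dx": 0, "dy": 0, "dz": 0, "spin": -0.145}, {"dx": 0, "dy": 0, "dz": 0, "spin": -0.145}, {"dx": 0, "dy": 0, "dz": 0, "spin": -0.145}, {"dx": 0, "dy": 0, "dz": 0, "spin": -0.145}, {"dx": 0, "dy": 0, "dz": 0, "spin": -0.145}, {"dx": 0, "dy": 0, "dz": 0, "spin": -0.145}, {"dx": 0, "dy": 0, "dz": 0, "spin": 0}, {"dx": 0, "dy": 0, "dz": 0, "spin": 0}]'

```text
time: 26.65
ee_pos: [0.5212, -0.0111, 0.3758]
eef_rot: [-0.003, 1.0, 0.0, -0.0]
ft_force: [0.6, -0.3, 0.6]
width: 0.0601
grip_force: 0.0
```

Run:
```python
from h import *
c=grab("wrist","w10");w2=cam("w2")
p=proj(c,[.438,-.013,.024],True)[0];print(p)
k=blob(c,mask(c),p);r=rect(c,k,.024);print(r)
k2=blob(w2,mask(w2),(319,210))
print(tri([(c,cv2.minAreaRect(k)[0],1),(w2,cv2.minAreaRect(k2)[0],1)]))
q=pose();print(q[2]["joint_positions"].round(2))
go(r[0][0]/1000,r[0][1]/1000,r[1]+np.pi,.185)
```

```text
[311.96459376  99.62322704]
(array([436.6, -13.3,  58.8,  32.2]), np.float64(0.049))
(array([ 0.43644422, -0.0133205 ,  0.01197153]), [np.float64(0.00015382255502019155), np.float64(0.00015382255502019478)])
[-0.25  0.12  0.2   1.78 -0.02  1.24  1.53]
pos [ 0.5211 -0.0112  0.3759] psi 3.148 spin -0.043 dxy before spin [ 8.45 -0.16] after [8.45 0.2 ] dz 19.09
```

>>> move_arm --steps '[{"dx": 0, "dy": 0, "dz": 0, "spin": -0.035}, {"dx": 4.22, "dy": 0.08, "dz": 0, "spin": 0}, {"dx": 4.22, "dy": 0.08, "dz": 0, "spin": 0}, {"dx": 0, "dy": 0, "dz": 4.5, "spin": 0}, {"dx": 0, "dy": 0, "dz": 4.5, "spin": 0}, {"dx": 0, "dy": 0, "dz": 4.5, "spin": 0}, {"dx": 0, "dy": 0, "dz": 3.4, "spin": 0}, {"dx": 0, "dy": 0, "dz": 1.6, "spin": 0}, {"dx": 0, "dy": 0, "dz": 0.5, "spin": 0}, {"dx": 0, "dy": 0, "dz": 0, "spin": 0}]'

```text
time: 27.7
ee_pos: [0.4364, -0.0136, 0.1861]
eef_rot: [-0.022, 1.0, -0.0, -0.0]
ft_force: [0.0, 0.9, -0.4]
width: 0.0599
grip_force: 0.0
```

>>> move_arm --steps '[{"dx": 0, "dy": 0, "dz": 0, "spin": 0}, {"dx": 0, "dy": 0, "dz": 0, "spin": 0}, {"dx": 0, "dy": 0, "dz": 0, "spin": 0}, {"dx": 0, "dy": 0, "dz": 0, "spin": 0}, {"dx": 0, "dy": 0, "dz": 0, "spin": 0}, {"dx": 0, "dy": 0, "dz": 0, "spin": 0}]' --claw 2.3 --squeeze 15

```text
time: 28.3
ee_pos: [0.4365, -0.0137, 0.1866]
eef_rot: [-0.023, 1.0, 0.0, 0.0]
ft_force: [-1.1, -1.0, 6.6]
width: 0.0321
grip_force: 15.0
```

Run:
```python
from h import *
a=np.pi-.207
go(.462-.082*np.cos(a),.3183-.082*np.sin(a),a)
```

```text
pos [ 0.4365 -0.0137  0.1866] psi 3.187 spin 0.252 dxy before spin [-11.99  31.  ] after [-3.88 33.01] dz None
```

>>> move_arm --steps '[{"dx": 0, "dy": 0, "dz": -2, "spin": 0}, {"dx": 0, "dy": 0, "dz": -4.5, "spin": 0}, {"dx": 0, "dy": 0, "dz": -4.5, "spin": 0}, {"dx": 0, "dy": 0, "dz": -4.5, "spin": 0}, {"dx": -1.5, "dy": 3.88, "dz": 0, "spin": 0}, {"dx": -1.5, "dy": 3.88, "dz": 0, "spin": 0}, {"dx": -1.5, "dy": 3.88, "dz": 0, "spin": 0}, {"dx": -1.5, "dy": 3.88, "dz": 0, "spin": 0}, {"dx": -1.5, "dy": 3.88, "dz": 0, "spin": 0}, {"dx": -1.5, "dy": 3.88, "dz": 0, "spin": 0}, {"dx": -1.5, "dy": 3.88, "dz": 0, "spin": 0}, {"dx": -1.5, "dy": 3.88, "dz": 0, "spin": 0}]'

```text
time: 29.5
ee_pos: [0.5423, 0.3034, 0.3407]
eef_rot: [-0.023, 1.0, -0.0, -0.0]
ft_force: [1.0, 0.1, -0.3]
width: 0.032
grip_force: 15.0
```

>>> move_arm --steps '[{"dx": 0, "dy": 0, "dz": 0, "spin": 0.126}, {"dx": 0, "dy": 0, "dz": 0, "spin": 0.126}, {"dx": 0, "dy": 0, "dz": 0, "spin": 0}, {"dx": 0, "dy": 0, "dz": 0, "spin": 0}]'

```text
time: 29.9
ee_pos: [0.542, 0.3017, 0.3409]
eef_rot: [0.101, 0.995, -0.0, -0.0]
ft_force: [-0.2, -0.1, -1.5]
width: 0.0321
grip_force: 15.0
```

Run:
```python
from h import *
c=grab("wrist","w11");w2=cam("w2")
p=proj(c,[.462,.3183,.036],True)[0];q=c["img"][int(p[1]),int(p[0])];print(p,q)
for v in (12,20,30):
    k=blob(c,mask(c,hi_s=256,hi_v=int(q.max())+v),p);print(rect(c,k,.036))
k=blob(c,mask(c,hi_s=256,hi_v=int(q.max())+15),p);k2=blob(w2,mask(w2,hi_s=256,hi_v=75),(93,193))
print(tri([(c,cv2.minAreaRect(k)[0],1),(w2,cv2.minAreaRect(k2)[0],1)]))
go(.462,.3183,np.pi-.207,.1866+.036)
cv2.imwrite("pics/w11c.png",cv2.resize(c["img"][:330,100:540],None,fx=1.5,fy=1.5)[:,:,::-1])
```

```text
[313.13425357 101.02625051] [58 57 58]
(array([461.6, 319.2,  65.9,  35. ]), np.float64(-0.205))
(array([462. , 319.1,  66.8,  35. ]), np.float64(-0.205))
(array([462. , 319.1,  66.8,  35. ]), np.float64(-0.205))
(array([0.46213061, 0.31907023, 0.03413365]), [np.float64(2.58198234186557e-06), np.float64(2.581982341821879e-06)])
pos [0.542  0.3017 0.3411] psi 2.938 spin 0.003 dxy before spin [8.17 0.01] after [ 8.17 -0.02] dz 11.85
```

View pics/w11c.png

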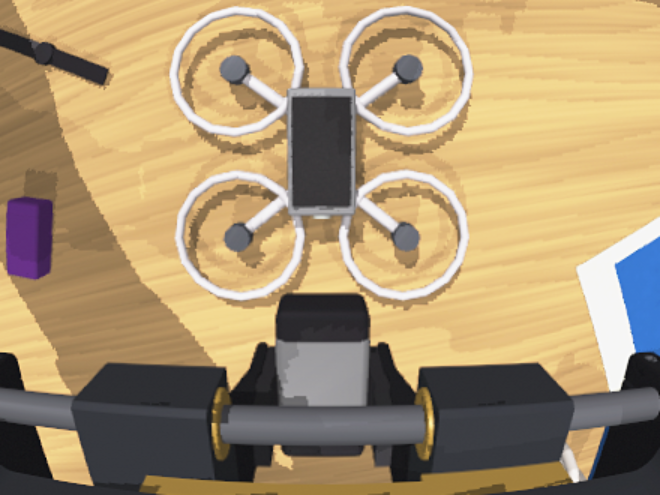

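The small deck is centred at (321,151) with its nose at the bottom (320,215), which is world +x. The held pack is aligned. Next I'll place it.

>>> move_arm --steps '[{"dx": 4.08, "dy": 0.03, "dz": 0, "spin": 0}, {"dx": 4.08, "dy": 0.03, "dz": 0, "spin": 0}, {"dx": 0, "dy": 0, "dz": 4.5, "spin": 0}, {"dx": 0, "dy": 0, "dz": 4, "spin": 0}, {"dx": 0, "dy": 0, "dz": 2, "spin": 0}, {"dx": 0, "dy": 0, "dz": 0.8, "spin": 0}, {"dx": 0, "dy": 0, "dz": 0, "spin": 0}, {"dx": 0, "dy": 0, "dz": 0, "spin": 0}]'

```text
time: 30.75
ee_pos: [0.4629, 0.3195, 0.2296]
eef_rot: [0.103, 0.995, 0.001, 0.001]
ft_force: [-0.1, -0.2, -0.9]
width: 0.0318
grip_force: 15.0
```

Run:
```python
from h import *
go(.462,.3188,np.pi-.206,.1866+.036)
```

```text
pos [0.4629 0.3195 0.2296] psi 2.935 spin -0.0 dxy before spin [ 0.08 -0.08] after [ 0.08 -0.08] dz 0.7
```

>>> move_arm --steps '[{"dx": 0, "dy": 0, "dz": 0.4, "spin": 0}, {"dx": 0, "dy": 0, "dz": 0.25, "spin": 0}, {"dx": 0, "dy": 0, "dz": 0, "spin": 0}, {"dx": 0, "dy": 0, "dz": 0, "spin": 0}]'

```text
time: 31.15
ee_pos: [0.4627, 0.3195, 0.2225]
eef_rot: [0.103, 0.995, 0.001, 0.001]
ft_force: [-0.4, 0.3, 3.9]
width: 0.0318
grip_force: 15.0
```

>>> move_arm --steps '[{"dx": 0, "dy": 0, "dz": 0, "spin": 0}, {"dx": 0, "dy": 0, "dz": 0, "spin": 0}, {"dx": 0, "dy": 0, "dz": 0, "spin": 0}, {"dx": 0, "dy": 0, "dz": 0, "spin": 0}, {"dx": 0, "dy": 0, "dz": -3, "spin": 0}, {"dx": 0, "dy": 0, "dz": -4, "spin": 0}, {"dx": 0, "dy": 0, "dz": -4.5, "spin": 0}, {"dx": -4.1, "dy": 0, "dz": 0, "spin": 0}, {"dx": -4.1, "dy": 0, "dz": 0, "spin": 0}, {"dx": 0, "dy": 0, "dz": 0, "spin": 0}, {"dx": 0, "dy": 0, "dz": 0, "spin": 0}]' --claw 6

```text
time: 32.25
ee_pos: [0.5431, 0.3019, 0.3361]
eef_rot: [0.104, 0.995, -0.0, -0.0]
ft_force: [-1.3, 0.1, -0.1]
width: 0.0599
grip_force: 0.0
```

Run:
```python
from h import *
c=grab("wrist","w12")
p=proj(c,[.462,.3188,.06],True)[0]
k=[]
for lo in (90,110,130):
  try:print(lo,rect(c,blob(c,mask(c,lo_v=lo,hi_v=230),p),.06))
  except Exception as e:print(e)
for hv in (50,60,75):
  try:
    m=mask(c,hi_s=256,hi_v=hv);cs,_=cv2.findContours(m,0,2)
    print(hv,[rect(c,q[:,0],.06) for q in cs if cv2.contourArea(q)>60 and np.hypot(*(q[:,0].mean(0)-p))<60])
  except Exception as e:print(e)
a=.487+np.pi;go(.67-.082*np.cos(a),.202-.082*np.sin(a),a)
```

```text
90 (array([459.5, 322.2,  32.6,  31.7]), np.float64(1.365))
110 (array([459.5, 322.2,  31.6,  31.2]), np.float64(-0.208))
130 (array([459.4, 321.8,  30.4,  30. ]), np.float64(1.363))
50 [(array([486.6, 315.2,  29. ,  10.9]), np.float64(1.354)), (array([433.1, 321.5,  24.8,   9.1]), np.float64(-1.405))]
60 [(array([483.1, 315.5,  33. ,  17.5]), np.float64(1.361)), (array([438.1, 323.8,  31.7,  12.6]), np.float64(1.36))]
75 [(array([477. , 317.1,  33.9,  31.7]), np.float64(1.371)), (array([441.6, 324.3,  34.2,  19.3]), np.float64(1.36))]
pos [0.5422 0.3026 0.3362] psi 2.935 spin -0.694 dxy before spin [-20.88  -1.99] after [-14.79 -14.88] dz None
```

>>> move_arm --steps '[{"dx": -4.18, "dy": -0.4, "dz": 0, "spin": 0}, {"dx": -4.18, "dy": -0.4, "dz": 0, "spin": 0}, {"dx": -4.18, "dy": -0.4, "dz": 0, "spin": 0}, {"dx": -4.18, "dy": -0.4, "dz": 0, "spin": 0}, {"dx": -4.18, "dy": -0.4, "dz": 0, "spin": 0}, {"dx": 0, "dy": 0, "dz": 0, "spin": -0.139}, {"dx": 0, "dy": 0, "dz": 0, "spin": -0.139}, {"dx": 0, "dy": 0, "dz": 0, "spin": -0.139}, {"dx": 0, "dy": 0, "dz": 0, "spin": -0.139}, {"dx": 0, "dy": 0, "dz": 0, "spin": -0.138}, {"dx": 0, "dy": 0, "dz": 0, "spin": 0}, {"dx": 0, "dy": 0, "dz": 0, "spin": 0}]'

```text
time: 33.5
ee_pos: [0.7425, 0.2407, 0.3368]
eef_rot: [-0.24, 0.971, 0.0, -0.0]
ft_force: [0.6, -0.4, 0.5]
width: 0.0603
grip_force: 0.0
```

Run:
```python
from h import *
c=grab("wrist","w13");print(-c["R"].T@c["t"])
p=proj(c,[.67,.202,.03],True)[0];print(p)
for lo in (0,80,100,120,140):
  try:
    k=blob(c,mask(c,lo_v=lo),p);print(lo,rect(c,k,.03),cv2.contourArea(k))
  except Exception as e:print(lo,e)
cv2.imwrite("pics/w13c.png",np.hstack([cv2.resize(c["img"][40:160,250:380],None,fx=4,fy=4),cv2.resize(cam("w12")["img"][30:190,250:380],None,fx=2.2,fy=3)])[:,:,::-1])
```

```text
[0.67148523 0.20466292 0.3173317 ]
[312.66408148  99.41352746]
0 (array([675. , 206.6,  39.3,  36.3]), np.float64(-1.081)) 1370.0
80 (array([671.3, 204.6,  39.3,  27.9]), np.float64(-1.081)) 1215.0
100 (array([671.4, 204.7,  39.3,  27.9]), np.float64(-1.078)) 1176.0
120 (array([667.3, 211.2,  27. ,  23.9]), np.float64(0.49)) 661.0
140 (array([666.9, 211. ,  26. ,  23.9]), np.float64(0.49)) 634.5
```

View pics/w13c.png

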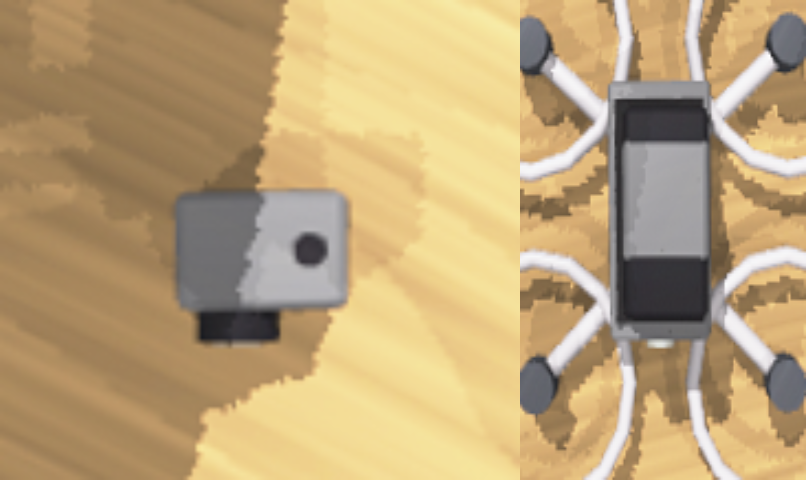

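The camera block is centred at (262,248) in the crop with the lens pointing down, which is world yaw +0.49. The short pack lies on the deck, about 2 mm to one side and in line. I'll grasp the camera.

Run:
```python
from h import *
go(.6714,.2047,.49+np.pi,.1855)
```

```text
pos [0.7426 0.2405 0.3368] psi 3.626 spin -0.006 dxy before spin [7.97 0.14] after [7.97 0.19] dz 15.13
```

>>> move_arm --steps '[{"dx": 3.98, "dy": 0.08, "dz": 0, "spin": 0}, {"dx": 3.98, "dy": 0.08, "dz": 0, "spin": 0}, {"dx": 0, "dy": 0, "dz": 4.5, "spin": 0}, {"dx": 0, "dy": 0, "dz": 4.5, "spin": 0}, {"dx": 0, "dy": 0, "dz": 3.5, "spin": 0}, {"dx": 0, "dy": 0, "dz": 2, "spin": 0}, {"dx": 0, "dy": 0, "dz": 0.6, "spin": 0}, {"dx": 0, "dy": 0, "dz": 0, "spin": 0}, {"dx": 0, "dy": 0, "dz": 0, "spin": 0}]'

```text
time: 34.45
ee_pos: [0.6726, 0.2044, 0.1874]
eef_rot: [-0.241, 0.971, 0.0, 0.001]
ft_force: [-0.3, -0.9, 0.7]
width: 0.06
grip_force: 0.0
```

>>> move_arm --steps '[{"dx": 0, "dy": 0, "dz": 0, "spin": 0}, {"dx": 0, "dy": 0, "dz": 0, "spin": 0}, {"dx": 0, "dy": 0, "dz": 0, "spin": 0}, {"dx": 0, "dy": 0, "dz": 0, "spin": 0}, {"dx": 0, "dy": 0, "dz": 0, "spin": 0}, {"dx": 0, "dy": 0, "dz": 0, "spin": 0}]' --claw 3

```text
time: 35.05
ee_pos: [0.6721, 0.2041, 0.1863]
eef_rot: [-0.241, 0.97, 0.0, 0.0]
ft_force: [-0.5, -0.6, 4.3]
width: 0.0398
grip_force: 15.0
```

Run:
```python
from h import *
go(.4624,.3205,np.pi-.206)
```

```text
pos [0.6721 0.2041 0.1863] psi 3.629 spin 0.693 dxy before spin [13.08 20.1 ] after [22.91  7.1 ] dz None
```

>>> move_arm --steps '[{"dx": 0, "dy": 0, "dz": -2, "spin": 0}, {"dx": 0, "dy": 0, "dz": -4, "spin": 0}, {"dx": 0, "dy": 0, "dz": -4, "spin": 0}, {"dx": 0, "dy": 0, "dz": -3, "spin": 0}, {"dx": 2.18, "dy": 3.35, "dz": 0, "spin": 0}, {"dx": 2.18, "dy": 3.35, "dz": 0, "spin": 0}, {"dx": 2.18, "dy": 3.35, "dz": 0, "spin": 0}, {"dx": 2.18, "dy": 3.35, "dz": 0, "spin": 0}, {"dx": 2.18, "dy": 3.35, "dz": 0, "spin": 0}, {"dx": 2.18, "dy": 3.35, "dz": 0, "spin": 0}]'

```text
time: 36.05
ee_pos: [0.4607, 0.3209, 0.3155]
eef_rot: [-0.241, 0.97, -0.0, -0.0]
ft_force: [-0.1, 1.0, 0.0]
width: 0.0403
grip_force: 15.0
```

>>> move_arm --steps '[{"dx": 0, "dy": 0, "dz": 0, "spin": 0.139}, {"dx": 0, "dy": 0, "dz": 0, "spin": 0.139}, {"dx": 0, "dy": 0, "dz": 0, "spin": 0.139}, {"dx": 0, "dy": 0, "dz": 0, "spin": 0.139}, {"dx": 0, "dy": 0, "dz": 0, "spin": 0.137}, {"dx": 0, "dy": 0, "dz": 3.5, "spin": 0}, {"dx": 0, "dy": 0, "dz": 2, "spin": 0}, {"dx": 0, "dy": 0, "dz": 0, "spin": 0}, {"dx": 0, "dy": 0, "dz": 0, "spin": 0}]'

```text
time: 36.95
ee_pos: [0.4623, 0.3205, 0.261]
eef_rot: [0.103, 0.995, -0.0, -0.0]
ft_force: [0.6, 0.2, -1.6]
width: 0.0399
grip_force: 15.0
```

Run:
```python
from h import *
go(.4624,.3205,np.pi-.206,.2463)
```

```text
pos [0.4623 0.3205 0.261 ] psi 2.936 spin 0.0 dxy before spin [-0.01  0.  ] after [-0.01  0.  ] dz 1.47
```

>>> move_arm --steps '[{"dx": 0, "dy": 0, "dz": 0.8, "spin": 0}, {"dx": 0, "dy": 0, "dz": 0.4, "spin": 0}, {"dx": 0, "dy": 0, "dz": 0.2, "spin": 0}, {"dx": 0, "dy": 0, "dz": 0, "spin": 0}, {"dx": 0, "dy": 0, "dz": 0, "spin": 0}]'

```text
time: 37.45
ee_pos: [0.4623, 0.3205, 0.247]
eef_rot: [0.103, 0.995, 0.0, 0.0]
ft_force: [0.1, -1.0, -0.6]
width: 0.04
grip_force: 15.0
```

>>> move_arm --steps '[{"dx": 0, "dy": 0, "dz": 0, "spin": 0}, {"dx": 0, "dy": 0, "dz": 0, "spin": 0}, {"dx": 0, "dy": 0, "dz": 0, "spin": 0}, {"dx": 0, "dy": 0, "dz": 0, "spin": 0}, {"dx": 0, "dy": 0, "dz": -3, "spin": 0}, {"dx": 0, "dy": 0, "dz": -4, "spin": 0}, {"dx": 0, "dy": 0, "dz": -4, "spin": 0}, {"dx": -4.1, "dy": 0, "dz": 0, "spin": 0}, {"dx": -4.1, "dy": 0, "dz": 0, "spin": 0}, {"dx": 0, "dy": 0, "dz": 0, "spin": 0}, {"dx": 0, "dy": 0, "dz": 0, "spin": 0}]' --claw 6.5

```text
time: 38.55
ee_pos: [0.5431, 0.3032, 0.3562]
eef_rot: [0.103, 0.995, -0.0, -0.0]
ft_force: [-0.6, 0.1, -0.9]
width: 0.065
grip_force: 0.0
```

Run:
```python
from h import *
c=grab("wrist","w14");s=grab("scene","s14");d=grab("side","d14")
p=proj(c,[.4624,.3205,.09],True)[0]
for lo in (80,100,120):
  k=blob(c,mask(c,lo_v=lo,hi_v=225),p);print(lo,rect(c,k,.09))
# tape and large stack unchanged? compare scene before/after
for nm,a,b,v,w in (("s",cam("scene0"),s,(275,220),18),):
    D=cv2.absdiff(a["img"],b["img"])[v[1]-w:v[1]+w,v[0]-w:v[0]+w];print("tape diff",D.mean())
k=blob(s,mask(s,hi_s=60,lo_v=140),proj(s,[.473,-.33,.106])[0]);print(rect(s,k,.106,False))
```

```text
80 (array([474.1, 324. ,  87.2,  49.6]), np.float64(-0.182))
100 (array([464.9, 321.1,  70.1,  40.5]), np.float64(-0.184))
120 (array([452.1, 323.4,  44.1,  40.3]), np.float64(-0.182))
tape diff 7.803497942386831
(array([ 477.2, -330.9,   38.1,   33.4]), np.float64(1.277))
```

Run:
```python
from h import *
c,s,s0,d,d0=[cam(n) for n in("w14","s14","scene0","d14","side0")]
def dot(c,f,X=[.4647,.3316,.09],r=7,z=.09):
    p=proj(c,X,f)[0];u,v=p.round().astype(int);g=c["img"][v-r:v+r+1,u-r:u+r+1].max(2).astype(float)
    w=np.clip(np.median(g)*.75-g,0,None);y,x=np.mgrid[-r:r+1,-r:r+1]
    if w.sum()==0:return None
    q=np.array([u+(w*x).sum()/w.sum(),v+(w*y).sum()/w.sum()]);return q,plane(c,q,z,f)[0].round(4)
print(dot(c,True)); print(dot(s,False,r=4))
def tape(c):
    h=cv2.cvtColor(c["img"],cv2.COLOR_RGB2HSV);p=proj(c,[.544,-.094,.01])[0].round().astype(int)
    m=((h[...,0]<17)&(h[...,1]>110)).astype(np.uint8);w=np.zeros_like(m);cv2.circle(w,tuple(map(int,p)),26,1,-1)
    M=cv2.moments(m*w,True);return plane(c,(M["m10"]/M["m00"],M["m01"]/M["m00"]),.01)[0].round(4),M["m00"]
for x in (s0,s,d0,d):print(tape(x))
```

```text
(array([329.22852368,  98.00612813]), array([0.4634, 0.3332, 0.09  ]))
(array([432.66115702, 132.1838843 ]), array([0.4549, 0.3269, 0.09  ]))
(array([ 0.5452, -0.0953,  0.01  ]), 297.0)
(array([ 0.5457, -0.0945,  0.01  ]), 260.0)
(array([ 0.5401, -0.094 ,  0.01  ]), 413.0)
(array([ 0.5406, -0.0937,  0.01  ]), 412.0)
```

The dot on the camera's top is within 2 mm of where it should be, and the tape roll has not moved. I'm handing in.

```bash
python3 -c "
from bench import job;print(job.close_job())"
```

```text
the job is handed in; nothing more can be done
None
```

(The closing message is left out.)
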